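# Make up a boring kit and a wheel kit in the school workshop

## Task

Make up the two kits for the next woodwork lesson. Boring kit, on the boring machine: lift the clear guard well open, lay the long block in the nest in line with it, lower the guard fully closed, and lay the long stick across the two black rests beside the nest. Wheel kit, in the plywood tray: the wheel, hub up, in the larger pocket and the ring in the smaller one; leave the spare cube and short stick where they lie.

Things in the scene. Friction and masses are not known exactly. Their poses are not given: they have to be found in the camera images.
- block: Long plain wooden block, 70 x 40 x 40 mm (x, y, z), 60-105 g. Origin at the centre of its underside, x along its length, z up. Lies flat on the table in the middle at the start, its x axis within 0.5 rad of world x.
- stick: Long square wooden stick, 100 x 18 x 18 mm (x, y, z), 25 g. Origin at the centre of its underside, x along its length. Lies flat on the table in the middle at the start, its x axis within 0.5 rad of world x.
- wheel: Wooden wheel: disc 64 mm across and 14 mm thick, with a round hub 26 mm across rising from it, top of hub 41 mm above the underside; 35-60 g. Origin at the centre of its underside, z up through the hub. Lies flat, hub up, on the table in the middle.
- ring: Plain wooden ring (short tube), 40 mm outside, 22 mm bore, 30 mm high, 25 g. Origin at the centre of its underside, z along its bore. Stands on the table in the middle.
- cube: Spare wooden cube, 40 mm, not part of either kit: stays where it is. Origin at the centre of its underside.
- short_stick: Spare short wooden stick, 55 x 18 x 18 mm, not part of either kit: stays where it is. Origin at the centre of its underside.
- borer: Boring machine, fixed, on the left or right: grey base, green motor at its far end. Origin on the table, z up, x away from the robot. In its frame (mm): nest pocket centred x 0, y 35, inside 86 (x) by 56 (y), floor z 20, rim z 28. Two black stick rests at x -32 and 32 (12 thick), y -65, tops z 42, lips 6 high, 38 apart; free between them down to z 12. Motor and posts from x 80, 72 high.
- tray: Plywood kit tray, fixed, 104 x 168 mm (x, y), on the other side from the borer. Origin at the centre of its underside, z up, x within 0.35 rad of world x. Floor z 5 mm, rims and divider to z 13 mm, 6 mm thick. Larger pocket: centred x 0, y 33 mm, inside 92 (x) by 90 (y). Smaller pocket: centred x 0, y -48 mm, inside 92 (x) by 60 (y).
- guard (a joint): Hinge of the clear guard over the nest, rad: 0 closed, grows as its near edge is lifted up and back, stop at 1.9. Stiff: stays where it is left, about 3 N at the handle lifts it. Starts at 0 to 0.25. The hinge line runs along the borer's y at its x 85, z 75 mm; the guard reaches 145 mm from it towards the robot, is 108 mm wide and has a 26 mm skirt.
- guard_handle (a point): Middle of the guard's handle: a black tab on its near edge, sticking out 50 mm towards the robot, 14 mm thick (y), 18 mm high when closed. It turns with the guard. Closed, the point is at x -88, y 35, z 61 mm in the borer's frame (173 mm from the hinge line, 14 mm below it); 22 mm of tab stick out beyond it.
There are look-alikes about, which are no part of the job. Leave any blue or purple look-alike of the wheel alone.

How it is judged:
On the way, in this order (a step that is already met when the one before it is completed fails the run):
1. the guard is lifted well open (over 1.2 rad) (value of joint guard above 1.2 rad), for 0.1 s.
2. the long block lies in the nest (x of block in the frame of borer between -0.015 and 0.015 m and y of block in the frame of borer between 0.021 and 0.049 m and z of block in the frame of borer between 0.015 and 0.025 m and angle between block's own z axis and vertical below 0.15 rad and angle between the x axis of block and the x axis of borer, either way round below 0.3 rad), for 0.2 s.
At the end, for the whole second after the job is handed in: Block flat in the nest (15 mm in x, 14 in y, in line to 0.3 rad), guard closed (below 0.07 rad); long stick on both rests (22 mm in x, 14 in y, 0.3 rad); wheel flat, hub up, on the floor of the larger pocket; ring flat on the floor of the smaller; all at rest (all of step 2 and x of stick in the frame of borer between -0.022 and 0.022 m and y of stick in the frame of borer between -0.079 and -0.051 m and z of stick in the frame of borer between 0.037 and 0.047 m and angle between each of stick, wheel, ring's own z axis and vertical below 0.15 rad and angle between the x axis of stick and the x axis of borer, either way round below 0.3 rad and x of wheel in the frame of tray between -0.017 and 0.017 m and y of wheel in the frame of tray between 0.017 and 0.049 m and z of wheel in the frame of tray between 0.001 and 0.009 m and x of ring in the frame of tray between -0.029 and 0.029 m and y of ring in the frame of tray between -0.061 and -0.035 m and z of ring in the frame of tray between 0.001 and 0.009 m and linear speed of each of block, stick, wheel, ring below 0.02 m/s and value of joint guard below 0.07 rad); the robot touches nothing.
It fails at once if the spare cube was moved by more than 30 mm (distance of cube from where it was at the start of the episode above 0.03 m).
It fails at once if the spare short stick was moved by more than 30 mm (distance of short_stick from where it was at the start of the episode above 0.03 m).
It also fails if it takes over 144 s, if anything falls off the work surface, if the arm or the gripper's body presses on something with over 40 N, if the wrist force passes 120 N, or if a joint passes its speed limit or range.

## Robot

A 6-joint arm with a two-finger parallel gripper is mounted at the origin on the work surface. World frame = base frame: x ahead of the robot, y to its left, z up, the work surface at z = 0. Lengths are in m, angles in rad, forces in N, time in s.
With the tool pointing down it reaches from about 0.375 to 0.9 m from the base axis. Payload 3.1 kg.
Tool frame: the origin (TCP) lies on the centre line of the jaws, within the pads' length; the fingertips stand 25 mm ahead of it and the grasp point (between the pads) lies 6 mm ahead of it (manip.tip_extent is the distance from the TCP to the fingertips, in m); z points along the fingers, y is the line along which they close (so a half turn about z gives the same grasp; the last joint's range is limited). The gripper opens to 85 mm and grips with 20 to 120 N. Pads are 22 mm wide; open, the fingers measure 114 mm over their backs; the gripper's body (76 mm by 85 mm) begins 54 mm behind the grasp point. The pads swing forward as they close: fully open they stand 13 mm farther back than shut.
Start: joints at [-1.361, 0.527, 1.433, -0, 1.181, -0.178], TCP at [0.237, -0.578, 0.229] pointing down, gripper open.
Joint ranges: [-3.08, 3.08], [-0.75, 2.2], [0.22, 2.44], [-1.43, 4.57], [0, 2.65], [-2.85, 2.85]. Speed limits (rad/s): [2.79, 2.79, 3.14, 3.14, 3.14, 3.14].

## Interface

Orientations are given as a unit quaternion [x, y, z, w].
In Python, from station import readout, imaging, order, manip gives the robot as it stands.
- The arm moves only by the tool move_arm, never from a script. Its argument "rows" is a list of rows, each a list of 7 numbers: the turn, a rotation vector about the tool's x, y, z in degrees, then the shift along the tool's x, y, z in mm, then the closure, from 0 (fully open) to 1 (shut). A call has 1 to 12 rows; each row is the pose to reach, as a shift and turn from the pose commanded when the call began, along the tool's axes at that moment; what a row does not reach only later rows make up. A row lasts 1/12 s, in which the tool goes at most 41.7 mm and 7.16 degrees, less where a joint would pass 70% of its speed; a pose out of reach is approached as far as the arm can. A call with a gripper value outside its range is refused whole. The fingers move at their own pace and stop on an object; "squeeze" is the grip in N (left out, the last holds). Time passes only in rows, so rows that repeat a pose let the fingers close. It gives the time, the measured TCP pose, the force, the opening and the grip force at its end, in the units of the state.
- readout.sense(): the state, without advancing time (a new reading comes with each control period).
- imaging.snapshot(name): name is "scene" or "top" or "wrist"; returns a dict with "img" (480x640x3 uint8, red, green, blue), "z_map" (480x640 float32, m along the optical axis (not along the pixel's ray), 0 where there is no reading), "fovy" (degrees; the focal length in pixels is half the picture's height over the tangent of half this angle, whatever the lens; pixels are square), "cx", "cy" (the principal point, pixels), "rvec" (rotation vector, rad) and "tvec" (3), from world to camera coordinates, as OpenCV has them. Camera axes: x right, y down, z forward; pixel columns grow to the right and rows downward; lengths in m; the calibration is good to about 2 mm. A picture is of the moment at which its call begins.
- order.sign_off(): hands the job in; it is judged then, once.
The state is a dict: "t": time; "q": joint angles; "qd": joint speeds; "tau": joint torques, N m; "tcp_pos": TCP position; "tool_rot": TCP orientation; "force": force on the tool from outside, world axes, zero at the start; "ft_torque": the same for the moment, N m; "finger_gap": opening from 0.0 (shut) to 1.0 (fully open); "gripper_force": force on a finger pad.
Only numpy, scipy, OpenCV 4.12 (cv2) and the standard library are available. Lean on these libraries where they do the work, as an engineer would, in place of code of your own. Each camera call takes 0.05 s, during which the arm holds its last target. There are 200 camera calls.

## Working session

There is one attempt and no reset: what is moved stays moved. The work goes in short steps, Python scripts to look and compute and a tool call to move; the robot and the scene stay as the last step left them, time stands still between calls to the robot, and variables do not carry over. Pictures are saved under pics/ and viewed, at most 14 in all, crops included, and the job is handed in when it is done.

Besides the shell and the picture viewer there is one more tool, called after "Request:" by a JSON object that holds its "method" and its "body". move_arm: Moves the arm, as the interface text tells. Its arguments: {"type":"object","properties":{"rows":{"type":"array"},"squeeze":{"type":"number"}},"required":["rows"]}

```bash
ls; mkdir -p pics
cat > h.py <<'E'
import numpy as np,cv2
from station import readout,imaging,order,manip
from scipy.spatial.transform import Rotation as R
def snap(n,name=None):
    s=imaging.snapshot(n)
    if name: cv2.imwrite('pics/'+name,s['img'][:,:,::-1])
    s['f']=240/np.tan(np.radians(s['fovy'])/2); s['R']=cv2.Rodrigues(np.array(s['rvec'],float))[0]; s['t']=np.array(s['tvec'],float).ravel()
    s['C']=-s['R'].T@s['t']; return s
def pts(s):
    v,u=np.mgrid[0:480,0:640]; z=s['z_map']
    c=np.stack([(u-s['cx'])/s['f']*z,(v-s['cy'])/s['f']*z,z],-1)
    return (c-s['t'])@s['R']
def ray(s,u,v,h):
    d=s['R'].T@np.array([(u-s['cx'])/s['f'],(v-s['cy'])/s['f'],1.]); return s['C']+d*(h-s['C'][2])/d[2]
def st():
    q=readout.sense(); print({k:np.round(q[k],3).tolist() for k in('t','q','tcp_pos','tool_rot','force','finger_gap','gripper_force')}); return q
E
python3 - <<'E'
from h import *
st(); print(manip.tip_extent)
for n in('scene','top'):
    s=snap(n,n+'0.png'); np.savez(n+'0.npz',**s); print(n,s['f'],s['C'],s['cx'],s['cy'])
E
```

```text
pics
{'t': 0.0, 'q': [-1.361, 0.528, 1.434, -0.0, 1.181, -0.179], 'tcp_pos': [0.237, -0.578, 0.228], 'tool_rot': [0.981, 0.193, -0.0, -0.001], 'force': [-0.559, 0.336, -0.187], 'finger_gap': 0.998, 'gripper_force': 0.0}
0.025
scene 495.70781418527 [1.23974788 0.0172571  0.7475626 ] 324.6878498021586 239.76580882444586
top 466.45200118399123 [0.42902689 0.00347798 0.79870852] 312.33752511874025 241.35178439387883
```

View pics/top0.png

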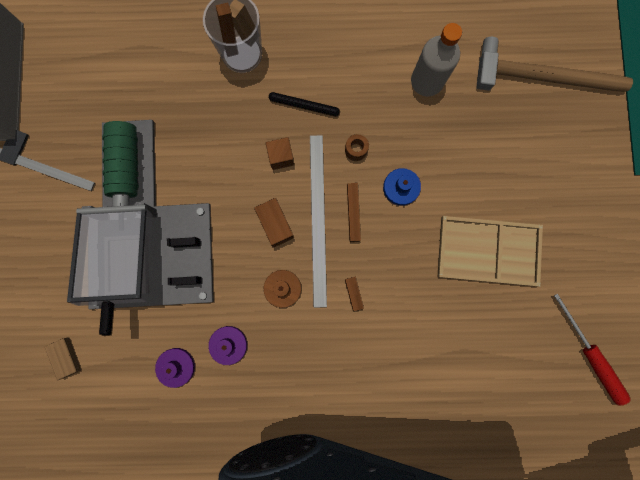

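View pics/scene0.png

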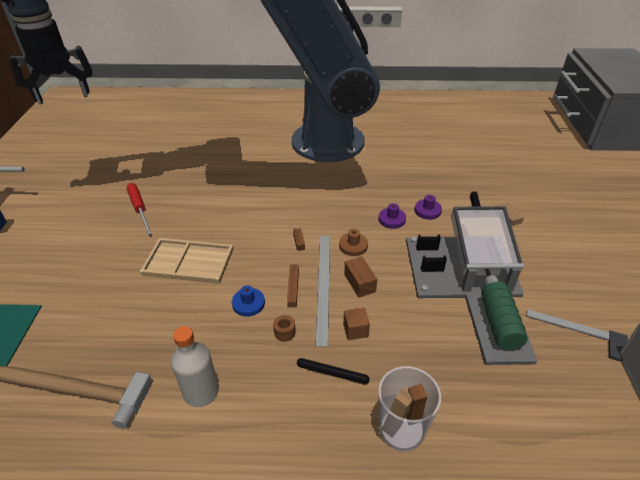

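The top view has x up and y left. It shows:
- borer left, nest about (110,255), rests (184,242) and (184,281), handle (106,318)
- block (274,222), cube (280,153), wheel (282,289)
- ring (357,147), stick (354,212), short stick (354,294)
- tray (490,251)

The scene view agrees. Next I measure using the depth at known top heights.

```bash
cat > meas.py <<'E'
from h import *
def top(s,P,box,h,tol=.005,rect=True):
    u0,u1,v0,v1=box; m=np.zeros((480,640),np.uint8)
    m[v0:v1,u0:u1]=(abs(P[v0:v1,u0:u1,2]-h)<tol)
    n,l,stt,c=cv2.connectedComponentsWithStats(m)
    if n<2: return None
    k=1+stt[1:,4].argmax(); q=P[l==k]
    (cx,cy),(w,hh),a=cv2.minAreaRect((q[:,:2]*1000).astype(np.float32))
    if w<hh: w,hh,a=hh,w,a+90
    a=(a+90)%180-90
    return dict(c=(round(cx,1),round(cy,1)),size=(round(w,1),round(hh,1)),ang=round(a,1),z=round(float(np.median(q[:,2]))*1000,1),n=len(q),mean=np.round(q[:,:2].mean(0)*1000,1).tolist())
E
python3 - <<'E'
from meas import *
s=snap('top'); P=pts(s)
print('table',np.median(P[380:400,300:400,2]))
for n,b,h in[('block',(245,300,190,255),.04),('cube',(260,300,130,175),.04),('stick',(343,365,175,250),.018),('short',(343,368,270,318),.018),
 ('ring',(340,375,128,165),.03),('wheel',(255,310,262,312),.014),('hub',(255,310,262,312),.041),('tray',(430,555,205,300),.013),
 ('rests',(160,205,225,300),.042),('restA',(160,205,230,255),.048),('restB',(160,205,265,300),.048),('base',(150,215,200,310),.012),('blue',(380,425,165,208),.014),('ruler',(305,330,130,310),.002)]:
    print(n,top(s,P,b,h,.004))
for (u,v) in [(106,318),(104,330),(120,160),(110,209),(180,209),(180,300),(184,242),(184,281),(110,255),(500,240),(490,250),(140,212),(82,212),(72,300),(140,300),(318,220)]:
    print(u,v,np.round(P[v,u]*1000,0))
E
```

```text
table 5.074070976453155e-05
block {'c': (546.7, 73.8), 'size': (70.1, 39.9), 'ang': 23.7, 'z': 39.8, 'n': 1005, 'mean': [546.3, 73.5]}
cube {'c': (665.8, 62.5), 'size': (40.1, 39.7), 'ang': 11.2, 'z': 39.6, 'n': 553, 'mean': [665.5, 62.4]}
stick {'c': (562.9, -61.0), 'size': (99.4, 18.0), 'ang': 1.0, 'z': 17.9, 'n': 619, 'mean': [562.9, -60.9]}
short {'c': (425.0, -57.4), 'size': (54.9, 18.1), 'ang': 13.2, 'z': 18.0, 'n': 362, 'mean': [425.0, -57.4]}
ring {'c': (675.1, -69.2), 'size': (38.5, 37.5), 'ang': -2.5, 'z': 29.5, 'n': 294, 'mean': [674.6, -69.1]}
wheel {'c': (436.1, 62.9), 'size': (61.8, 60.7), 'ang': -1.1, 'z': 13.9, 'n': 912, 'mean': [436.1, 62.4]}
hub {'c': (435.9, 63.2), 'size': (24.5, 24.2), 'ang': 88.8, 'z': 40.8, 'n': 195, 'mean': [436.3, 62.9]}
tray {'c': (492.1, -290.1), 'size': (169.7, 104.4), 'ang': 83.3, 'z': 12.9, 'n': 1498, 'mean': [491.6, -293.6]}
rests {'c': (516.3, 225.2), 'size': (40.1, 12.2), 'ang': -87.9, 'z': 41.8, 'n': 178, 'mean': [516.1, 225.2]}
restA {'c': (515.8, 244.3), 'size': (11.7, 3.8), 'ang': 1.6, 'z': 47.6, 'n': 24, 'mean': [515.7, 244.5]}
restB {'c': (453.1, 200.3), 'size': (11.6, 3.6), 'ang': 4.6, 'z': 47.5, 'n': 23, 'mean': [453.2, 200.2]}
base {'c': (503.7, 235.0), 'size': (180.1, 105.5), 'ang': 1.3, 'z': 11.7, 'n': 5397, 'mean': [497.6, 235.0]}
blue {'c': (606.2, -145.3), 'size': (63.1, 62.0), 'ang': -0.4, 'z': 13.9, 'n': 828, 'mean': [604.3, -144.4]}
ruler {'c': (557.2, 1.3), 'size': (314.1, 42.5), 'ang': -1.3, 'z': 0.7, 'n': 4262, 'mean': [554.3, 1.3]}
106 318 [398. 317. 105.]
104 330 [380. 319. 106.]
120 160 [649. 319.  65.]
110 209 [566. 326.  79.]
180 209 [576. 236.  11.]
180 300 [421. 234.  13.]
184 242 [515. 220.  41.]
184 281 [451. 220.  40.]
110 255 [492. 320.  89.]
500 240 [ 509. -306.   14.]
490 250 [ 494. -292.    5.]
140 212 [560. 281.  75.]
82 212 [562. 370.  79.]
72 300 [425. 367. 107.]
140 300 [423. 273.  89.]
318 220 [553.  -0.   1.]
```

Run:
```python
import cv2
a=cv2.imread('pics/top0.png')[110:350,50:230]; cv2.imwrite('pics/c1.png',cv2.resize(a,None,fx=2.5,fy=2.5,interpolation=cv2.INTER_CUBIC))
```

```text
(no output)
```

View pics/c1.png

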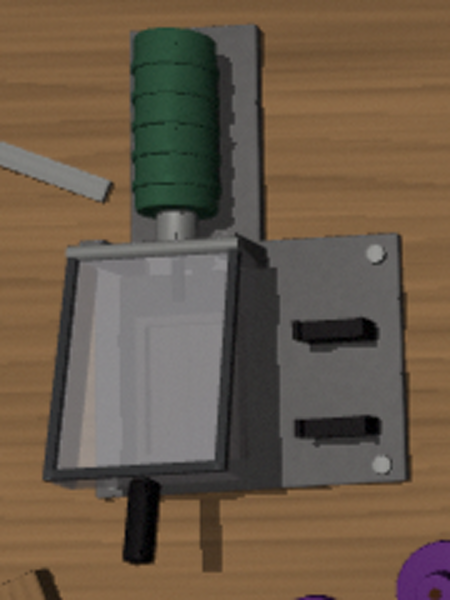

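The crop shows the guard slightly raised. The handle runs from about (106,308) to (104,333) in the full image, and the two rests and base edges are clear. I'll refine the borer frame from the rests and base edge, and get the guard angle from the top face.

Run:
```python
from meas import *
s=snap('top'); P=pts(s)
A=top(s,P,(160,205,230,258),.042,.003);B=top(s,P,(160,205,265,300),.042,.003);print(A,B)
a=np.array(A['c'])/1000;b=np.array(B['c'])/1000
print('d',np.linalg.norm(a-b)*1e3,'ang',np.degrees(np.arctan2(*(a-b)[::-1])))
# base right edge (y-) : leftmost-y points at z .012 per row
m=abs(P[:,:,2]-.012)<.003
E=[]
for v in range(212,298):
    u=np.where(m[v,150:225])[0]
    if len(u)>5: E.append(P[v,150+u.max(),:2])
E=np.array(E); p=np.polyfit(E[:,0],E[:,1],1); print('edge ang',np.degrees(np.arctan(p[0])),E[:,1].mean()*1e3,E[:,0].min(),E[:,0].max())
# motor axis
q=P[125:195,100:140].reshape(-1,3);q=q[q[:,2]>.045]; print('motor',q.mean(0)*1e3, q.max(0)*1e3, q.min(0)*1e3)
hsv=cv2.cvtColor(s['img'],cv2.COLOR_RGB2HSV)
m=(s['img'].max(-1)<60); m[:306]=0;m[345:]=0;m[:,:95]=0;m[:,118:]=0
q=P[m]; q=q[q[:,2]>.08]; print('handle',q.mean(0)*1e3,q.min(0)*1e3,q.max(0)*1e3,len(q), np.polyfit(q[:,0],q[:,2],1),np.polyfit(q[:,0],q[:,1],1))
# tray: outer edges via minAreaRect of mask z in .002-.016 in box
m=((P[:,:,2]>.003)&(P[:,:,2]<.017)); m[:205]=0;m[300:]=0;m[:,:430]=0;m[:,555:]=0
q=P[m]; print('tray',cv2.minAreaRect((q[:,:2]*1000).astype(np.float32)))
q=P[(abs(P[:,:,2]-.013)<.003)&m];
for y in range(-380,-200,6): print(y,((q[:,1]*1e3>y)&(q[:,1]*1e3<=y+6)).sum(),end=' ')
```

```text
{'c': (516.4, 222.3), 'size': (42.4, 12.3), 'ang': -87.7, 'z': 41.9, 'n': 169, 'mean': [516.1, 224.2]} {'c': (452.2, 222.0), 'size': (39.3, 11.4), 'ang': 88.8, 'z': 41.7, 'n': 172, 'mean': [452.4, 223.2]}
d 64.20070093075307 ang 0.2677353387022047
edge ang 2.174161366477935 183.80501503184868 0.42438083215832645 0.5692863878434573
motor [649.65113647 321.07988347  64.00548348] [713.41747944 354.34869111 798.70852494] [429.02688971   3.47797773  45.04631671]
handle [394.43455137 316.43869435 104.81326042] [371.97238647   3.47797773  85.91080166] [429.02688971 327.05966817 798.70852494] 371 [0.231708   0.01341962] [-0.15064927  0.37585997]
tray ((490.97613525390625, -295.0929260253906), (213.15374755859375, 160.94876098632812), 88.58418273925781)
-380 42 -374 148 -368 88 -362 30 -356 24 -350 25 -344 30 -338 27 -332 28 -326 24 -320 23 -314 65 -308 148 -302 92 -296 29 -290 25 -284 28 -278 25 -272 29 -266 27 -260 25 -254 28 -248 27 -242 27 -236 23 -230 28 -224 24 -218 77 -212 130 -206 60
```

```bash
cat > go.py <<'E'
# usage: go.py x y z psi [x y z psi ...] (mm, deg, tool down); optional 'p' pitch
import sys; from h import *
def D(psi,pitch=0): return R.from_euler('z',psi,degrees=True)*R.from_euler('y',pitch,degrees=True)*R.from_euler('x',180,degrees=True)
if __name__=='__main__':
    q=readout.sense(); p=np.array(q['tcp_pos'])*1e3; Rc=R.from_quat(q['tool_rot'])
    print('t',round(q['t'],2),'tcp',p.round(1),'gap',q['finger_gap'],'psi',round(np.degrees(np.arctan2(*Rc.as_matrix()[:2,0][::-1])),1),'F',np.round(q['force'],1))
    a=list(map(float,sys.argv[1:]))
    for i in range(0,len(a),4):
        print(np.r_[(Rc.inv()*D(a[i+3])).as_rotvec(degrees=True),Rc.inv().apply(np.array(a[i:i+3])-p)].round(1).tolist())
E
python3 - <<'E'
from meas import *
s=snap('top'); P=pts(s); ok=s['z_map']>0
m=(s['img'].max(-1)<60)&ok&(P[:,:,2]>.08); m[:310]=0;m[345:]=0;m[:,:95]=0;m[:,118:]=0
q=P[m]*1e3; q=q[q[:,2]>np.percentile(q[:,2],15)]; print('handle',len(q),q.mean(0),q.min(0),q.max(0),np.polyfit(q[:,0],q[:,2],1))
for r in range(312,336,3):
    u=np.where(m[r])[0]
    if len(u): print(r,u.min(),u.max(),P[r,u].mean(0)*1e3)
m=(abs(P[:,:,2]-.013)<.003); m[:208]=0;m[295:]=0;m[:,:432]=0;m[:,550:]=0
# tray edges
for nm,idx in (('top',lambda u:np.where(m[:,u])[0].min()),('bot',lambda u:np.where(m[:,u])[0].max())):
    E=np.array([P[idx(u),u,:2] for u in range(455,530)]); k=np.polyfit(E[:,1],E[:,0],1); print(nm,np.degrees(np.arctan(k[0])),np.polyval(k,-.29)*1e3)
E
python3 go.py 450 -200 300 10 420 200 300 1.5
```

```text
handle 270 [390.68268638 317.94939651 104.94549078] [372.17278532 311.39828806  98.60125386] [409.2830308  326.94406572 110.76040162] [-1.32463837e-01  1.56696818e+02]
312 101 113 [406.09145386 317.43989898 100.13319943]
315 101 112 [401.73714926 317.49157814 101.44495544]
318 100 112 [397.38675083 317.7122669  102.35251671]
321 100 112 [393.03586792 317.20171737 103.21865629]
324 100 111 [388.7893679  316.89064831 105.31832308]
327 100 111 [384.47594411 316.40655747 106.12108103]
330 99 111 [380.14657684 316.96696049 106.25208815]
333 99 111 [375.77651649 316.9930793  105.95257737]
top 6.67988504543978 543.4964160114267
bot 6.596055240745534 440.4790953697374
t 0.25 tcp [ 236.9 -578.   228.7] gap 1.00029332924063 psi 22.3 F [ 0.9 -0.1  0.4]
[-0.1, -0.0, 12.3, 340.5, -269.1, -70.9]
[-0.1, -0.0, 20.8, 464.4, -650.6, -70.5]
```

Request:
{"method": "move_arm", "body": {"rows": [[0,0,4,113,-90,-24,0],[0,0,8,227,-180,-48,0],[0,0,12,340,-270,-70,0],[0,0,12,340,-270,-70,0],[0,0,12,340,-270,-70,0],[0,0,12,340,-270,-70,0],[0,0,12,340,-270,-70,0],[0,0,12,340,-270,-70,0],[0,0,12,340,-270,-70,0],[0,0,12,340,-270,-70,0],[0,0,12,340,-270,-70,0],[0,0,12,340,-270,-70,0]], "squeeze": 20}}

```text
t: 1.25
tcp_pos: [0.451, -0.1957, 0.3003]
tool_rot: [0.996, 0.092, 0.001, -0.0]
force: [-0.2, -1.0, 0.9]
finger_gap: 1.001
gripper_force: 0.0
```

```bash
python3 go.py 450 -200 300 10 450 200 300 2 392 318 200 2 392 318 101 2
```

```text
t 1.25 tcp [ 451.  -195.7  300.3] gap 1.0010439038429875 psi 10.6 F [-0.2 -1.   0.9]
[-0.0, -0.1, 0.6, -1.7, 4.1, 0.2]
[-0.0, -0.1, 8.6, 71.8, -389.1, 0.5]
[-0.0, -0.1, 8.6, 36.2, -515.7, 100.4]
[-0.0, -0.1, 8.6, 36.0, -515.7, 199.4]
```

Request:
{"method": "move_arm", "body": {"rows": [[0,0,4,72,-389,0,0],[0,0,8.5,72,-389,0,0],[0,0,8.5,72,-389,0,0],[0,0,8.5,72,-389,0,0],[0,0,8.5,72,-389,0,0],[0,0,8.5,72,-389,0,0],[0,0,8.5,72,-389,0,0],[0,0,8.5,72,-389,0,0],[0,0,8.5,72,-389,0,0],[0,0,8.5,36,-515,100,0],[0,0,8.5,36,-515,100,0],[0,0,8.5,36,-515,100,0]]}}

```text
t: 2.25
tcp_pos: [0.4105, 0.2723, 0.2292]
tool_rot: [1.0, 0.015, 0.001, -0.0]
force: [1.0, 0.6, -0.6]
finger_gap: 1.002
gripper_force: 0.0
```

```bash
python3 go.py 392 318 200 2 392 318 101 2
```

```text
t 2.25 tcp [410.5 272.3 229.2] gap 1.002172864260697 psi 1.8 F [ 1.   0.6 -0.6]
[-0.0, -0.1, -0.2, -17.2, -46.2, 29.2]
[-0.0, -0.1, -0.2, -17.4, -46.2, 128.2]
```

Request:
{"method": "move_arm", "body": {"rows": [[0,0,0,-17,-46,29,0],[0,0,0,-17,-46,29,0],[0,0,0,-17,-46,29,0],[0,0,0,-17,-46,29,0],[0,0,0,-17,-46,60,0],[0,0,0,-17,-46,90,0],[0,0,0,-17,-46,115,0],[0,0,0,-17,-46,115,0],[0,0,0,-17,-46,115,0]]}}

```text
t: 3.0
tcp_pos: [0.3929, 0.3154, 0.1148]
tool_rot: [1.0, 0.014, -0.001, 0.0]
force: [1.3, -0.2, 0.1]
finger_gap: 0.996
gripper_force: 0.0
```

```bash
python3 go.py 392 318 101 2
python3 - <<'E'
from h import *
snap('wrist','w1.png')
E
```

```text
t 3.0 tcp [392.9 315.4 114.8] gap 0.9964012830305301 psi 1.7 F [ 1.3 -0.2  0.1]
[0.0, 0.1, -0.3, -0.8, -2.6, 13.8]
```

View pics/w1.png

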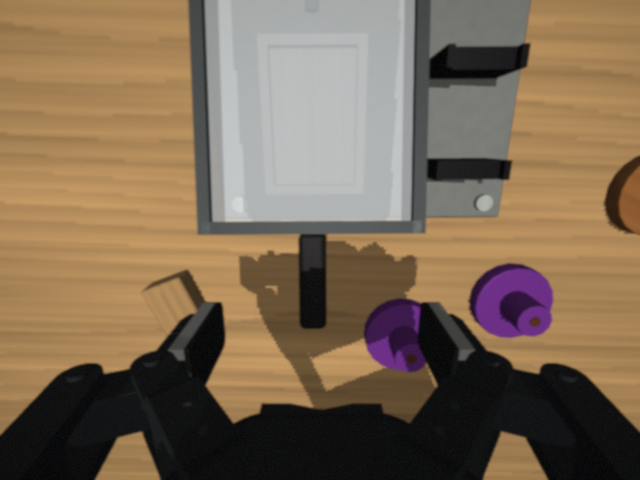

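The wrist view shows the handle at column 312, rows 235–328, between the jaws (222 and 420). I'll descend and grip it.

Request:
{"method": "move_arm", "body": {"rows": [[0,0,0,0,-2,8,0],[0,0,0,0,-2,14,0],[0,0,0,0,-2,14,0.5],[0,0,0,0,-2,14,1],[0,0,0,0,-2,14,1],[0,0,0,0,-2,14,1],[0,0,0,0,-2,14,1],[0,0,0,0,-2,14,1],[0,0,0,0,-2,14,1],[0,0,0,0,-2,14,1],[0,0,0,0,-2,14,1],[0,0,0,0,-2,14,1]], "squeeze": 20}}

```text
t: 4.05
tcp_pos: [0.392, 0.3196, 0.101]
tool_rot: [1.0, 0.015, 0.0, -0.001]
force: [-1.9, 5.3, 0.9]
finger_gap: 0.15
gripper_force: 23.3
```

```bash
cat > arc.py <<'E'
from h import *
import sys
q=readout.sense();p=np.array(q['tcp_pos'])*1e3;Rc=R.from_quat(q['tool_rot']);f=p+Rc.apply([0,0,6])
y=np.radians(2.0);o=np.array([482.,287.2])
hx=np.array([np.cos(y),np.sin(y)])
d=(f[:2]-o)@hx-85; h=f[2]-75; r=np.hypot(d,h); a=np.arctan2(h,-d)
print('tcp',p.round(1),'r',r.round(1),'guard~',round(a+np.arctan2(14,173),3),'gap',q['finger_gap'],q['force'])
for th in map(float,sys.argv[1:]):
    b=th-np.arctan2(14,173); dd=-r*np.cos(b)-d; dz=r*np.sin(b)-h
    print(th,Rc.inv().apply([hx[0]*dd,hx[1]*dd,dz]).round(0).tolist())
E
python3 arc.py .3 .4 .5 .6 .7 .8 .9 1.0 1.1 1.2 1.3 1.4 1.5 1.6 1.7 1.8
```

```text
tcp [392.  319.6 101. ] r 174.9 guard~ 0.195 gap 0.14999766848105625 [-1.90192089  5.34372139  0.90151472]
0.3 [3.0, -0.0, -18.0]
0.4 [8.0, -0.0, -35.0]
0.5 [14.0, -0.0, -51.0]
0.6 [22.0, -0.0, -67.0]
0.7 [31.0, -0.0, -82.0]
0.8 [42.0, -0.0, -95.0]
0.9 [54.0, -0.0, -108.0]
1.0 [68.0, -0.0, -119.0]
1.1 [82.0, -1.0, -129.0]
1.2 [98.0, -1.0, -137.0]
1.3 [114.0, -1.0, -144.0]
1.4 [130.0, -1.0, -149.0]
1.5 [147.0, -1.0, -153.0]
1.6 [165.0, -1.0, -155.0]
1.7 [182.0, -1.0, -155.0]
1.8 [200.0, -1.0, -153.0]
```

Request:
{"method": "move_arm", "body": {"rows": [[0,0,0,1,0,-9,1],[0,0,0,3,0,-18,1],[0,0,0,5,0,-26,1],[0,0,0,8,0,-35,1],[0,0,0,14,0,-51,1],[0,0,0,22,0,-67,1],[0,0,0,31,0,-82,1],[0,0,0,42,0,-95,1],[0,0,0,54,0,-108,1],[0,0,0,68,0,-119,1],[0,0,0,68,0,-119,1]]}}

```text
t: 4.97
tcp_pos: [0.4632, 0.3221, 0.2219]
tool_rot: [1.0, 0.015, 0.003, -0.002]
force: [1.1, 4.3, 0.8]
finger_gap: 0.15
gripper_force: 19.6
```

```bash
python3 arc.py 1.1 1.2 1.3 1.4 1.5 1.6 1.7 1.78
```

```text
tcp [463.2 322.1 221.9] r 174.2 guard~ 1.022 gap 0.14980827364102955 [1.12650944 4.29307853 0.80519764]
1.1 [11.0, -0.0, -7.0]
1.2 [27.0, -0.0, -16.0]
1.3 [43.0, -0.0, -23.0]
1.4 [59.0, -0.0, -28.0]
1.5 [76.0, -1.0, -31.0]
1.6 [94.0, -1.0, -33.0]
1.7 [111.0, -1.0, -33.0]
1.78 [125.0, -1.0, -31.0]
```

Request:
{"method": "move_arm", "body": {"rows": [[0,0,0,11,0,-7,1],[0,0,0,27,0,-16,1],[0,0,0,43,0,-23,1],[0,0,0,59,0,-28,1],[0,0,0,76,0,-31,1],[0,0,0,94,0,-33,1],[0,0,0,111,0,-33,1],[0,0,0,125,0,-31,1],[0,0,0,125,0,-31,1],[0,0,0,125,0,-31,1]]}}

```text
t: 5.8
tcp_pos: [0.5853, 0.3238, 0.2505]
tool_rot: [1.0, 0.015, 0.0, 0.001]
force: [1.8, 0.3, 1.4]
finger_gap: 0.002
gripper_force: 0.8
```

```bash
python3 arc.py 1.78
```

```text
tcp [585.3 323.8 250.5] r 170.7 guard~ 1.766 gap 0.001516248444879929 [1.84837243 0.27447982 1.44907073]
1.78 [2.0, -0.0, 0.0]
```

Request:
{"method": "move_arm", "body": {"rows": [[0,0,0,0,0,0,0.6],[0,0,0,0,0,0,0.4],[0,0,0,0,0,0,0.4],[0,0,0,0,0,0,0.4],[0,0,0,0,0,0,0.3],[0,0,0,0,0,-30,0.3],[0,0,0,0,0,-60,0.3],[0,0,0,0,0,-90,0.1],[0,0,0,0,0,-90,0],[0,0,0,0,0,-90,0]]}}

```text
t: 6.63
tcp_pos: [0.5856, 0.3252, 0.3434]
tool_rot: [1.0, 0.016, 0.002, -0.001]
force: [-0.1, -0.8, -0.3]
finger_gap: 1.001
gripper_force: 0.0
```

```bash
python3 go.py 546.5 73.5 200 23.7 546.5 73.5 38 23.7
python3 - <<'E'
from h import *
snap('scene','s1.png')
E
```

```text
t 6.63 tcp [585.6 325.2 343.4] gap 1.001309701343048 psi 1.8 F [-0.1 -0.8 -0.3]
[-0.0, -0.3, -21.9, -47.6, 250.6, 142.8]
[-0.0, -0.3, -21.9, -48.4, 250.9, 304.8]
```

View pics/s1.png

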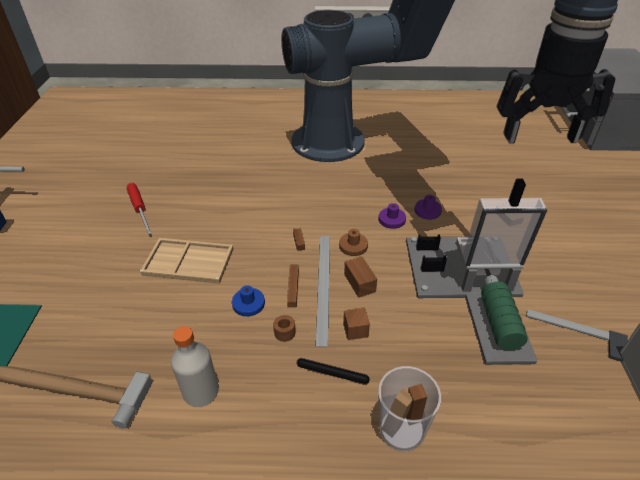

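The scene view shows the guard upright (handle tip at (517,185)), although the tab slipped out near the end of the lift. I'll go to the block and check the guard angle and nest from above.

Request:
{"method": "move_arm", "body": {"rows": [[0,0,-4,-9,40,0,0],[0,0,-10,-18,80,10,0],[0,0,-16,-27,120,30,0],[0,0,-22,-47,250,143,0],[0,0,-22,-47,250,143,0],[0,0,-22,-47,250,143,0],[0,0,-22,-47,250,143,0],[0,0,-22,-47,250,143,0],[0,0,-22,-47,250,143,0],[0,0,-22,-47,250,143,0]]}}

```text
t: 7.52
tcp_pos: [0.5452, 0.0736, 0.197]
tool_rot: [0.979, 0.205, -0.001, -0.001]
force: [0.8, 0.7, -0.0]
finger_gap: 1.002
gripper_force: 0.0
```

```bash
python3 go.py 546.5 73.5 90 23.7 546.5 73.5 38 23.7
python3 - <<'E'
from meas import *
s=snap('top','t2.png'); P=pts(s); ok=s['z_map']>0
print('rim',top(s,P,(65,150,200,310),.028,.003)); print('floor',top(s,P,(65,150,200,310),.020,.003))
# rest frame box rim via mask
m=ok&(P[:,:,2]>.09)&(P[:,:,1]>.24)&(P[:,:,0]>.5)&(P[:,:,2]<.4); q=P[m]*1e3; print(len(q),q.min(0),q.max(0)); 
t=q[q[:,2]>q[:,2].max()-8]; print('top pts',t.mean(0))
cv2.imwrite('pics/c2.png',cv2.resize(s['img'][110:350,40:240,::-1],None,fx=2.5,fy=2.5))
E
```

```text
t 7.52 tcp [545.2  73.6 197. ] gap 1.0018667133002799 psi 23.7 F [ 0.8  0.7 -0. ]
[-0.1, 0.1, -0.0, 1.4, 0.8, 106.9]
[-0.1, 0.1, -0.0, 1.5, 0.9, 158.9]
rim {'c': (562.1, 288.6), 'size': (0.0, 0.0), 'ang': 0.0, 'z': 27.0, 'n': 1, 'mean': [562.1, 288.6]}
floor {'c': (562.7, 285.0), 'size': (0.0, 0.0), 'ang': 0.0, 'z': 23.0, 'n': 1, 'mean': [562.7, 285.0]}
596 [539.79386458 270.78009288  90.09965447] [575.79796872 380.45560322 271.79076651]
top pts [562.84542548 325.03309096 269.35197097]
```

View pics/c2.png

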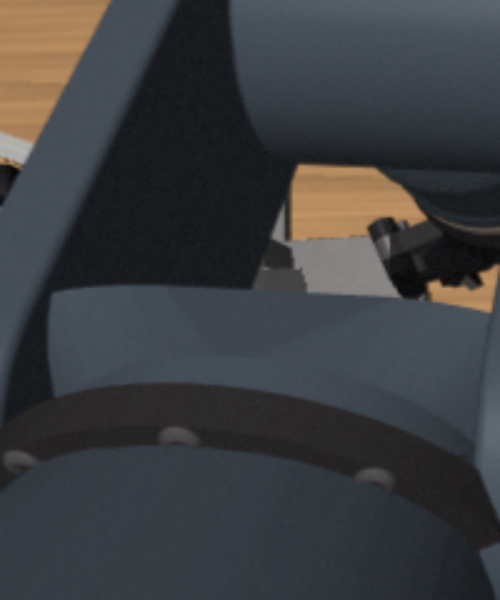

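The arm covers the crop. The depth data put the handle tip at (563,325,269), so the guard is at about 1.6 rad, and its y matches the borer frame. Now the block.

Request:
{"method": "move_arm", "body": {"rows": [[0,0,0,1,1,35,0],[0,0,0,1,1,70,0],[0,0,0,1,1,105,0],[0,0,0,1,1,135,0],[0,0,0,1,1,158,0],[0,0,0,1,1,158,0],[0,0,0,1,1,158,0.4],[0,0,0,1,1,158,1],[0,0,0,1,1,158,1],[0,0,0,1,1,158,1],[0,0,0,1,1,158,1],[0,0,0,1,1,158,1]], "squeeze": 35}}

```text
t: 8.57
tcp_pos: [0.5476, 0.0729, 0.0409]
tool_rot: [0.979, 0.206, 0.001, 0.0]
force: [-0.3, 0.1, -0.4]
finger_gap: 0.145
gripper_force: 0.0
```

```bash
python3 go.py 546.5 73.5 160 23.7 481 200 160 2 481 322 160 2 481 322 62 2
```

```text
t 8.57 tcp [547.6  72.9  40.9] gap 0.14519707821863745 psi 23.8 F [-0.3  0.1 -0.4]
[0.1, -0.1, 0.1, -0.6, -0.9, -119.1]
[0.0, -0.1, 21.8, -9.5, -143.1, -119.2]
[0.0, -0.1, 21.8, 39.7, -254.7, -119.3]
[0.0, -0.1, 21.8, 39.5, -254.8, -21.3]
```

Run:
```python
from h import *
a=snap('wrist');b=snap('scene')
im=np.hstack([cv2.resize(a['img'],(400,300)),cv2.resize(b['img'][180:420,240:560],(400,300))]);cv2.imwrite('pics/d.png',im[:,:,::-1]); st()
```

```text
{'t': 8.667, 'q': [-0.07, 0.718, 1.754, 0.0, 0.669, 1.086], 'tcp_pos': [0.547, 0.073, 0.04], 'tool_rot': [0.979, 0.206, 0.0, 0.0], 'force': [0.789, 0.035, 0.247], 'finger_gap': 0.004, 'gripper_force': 0.0}
```

View pics/d.png

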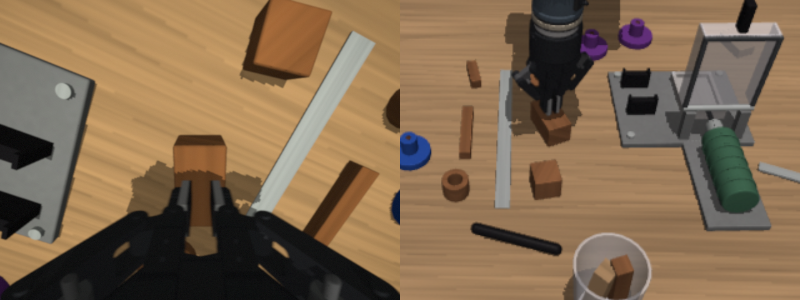

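Request:
{"method": "move_arm", "body": {"rows": [[0,0,0,0,0,-15,1],[0,0,0,0,0,-40,1],[0,0,0,0,0,-80,0.6],[0,0,0,0,0,-120,0],[0,0,0,0,0,-150,0],[0,0,0,0,0,-150,0],[0,0,0,0,0,-150,0]]}}

```text
t: 9.25
tcp_pos: [0.5482, 0.0727, 0.1921]
tool_rot: [0.979, 0.206, 0.003, 0.001]
force: [0.8, -0.2, -0.5]
finger_gap: 0.709
gripper_force: 0.0
```

Run:
```python
from meas import *
a=snap('wrist');b=snap('scene')
im=np.hstack([cv2.resize(a['img'],(400,300)),cv2.resize(b['img'][180:420,240:560],(400,300))]);cv2.imwrite('pics/d2.png',im[:,:,::-1]); st()
for s in(a,b):
    P=pts(s); m=(abs(P[:,:,2]-.04)<.006)&(abs(P[:,:,0]-.546)<.07)&(abs(P[:,:,1]-.0735)<.06)&(s['z_map']>0)
    q=P[m]; print(len(q)); 
    if len(q): print(cv2.minAreaRect((q[:,:2]*1000).astype(np.float32)),q[:,2].min(),q[:,2].max())
```

```text
{'t': 9.35, 'q': [-0.07, 0.481, 1.66, 0.0, 1.002, 1.086], 'tcp_pos': [0.546, 0.073, 0.189], 'tool_rot': [0.979, 0.206, -0.001, -0.0], 'force': [-0.226, -0.232, -1.712], 'finger_gap': 0.873, 'gripper_force': 0.0}
3180
((549.7547607421875, 74.57018280029297), (69.82684326171875, 40.04468536376953), 23.72433090209961) 0.035125719306738065 0.041704559550143155
549
((549.9403076171875, 72.45127868652344), (73.06836700439453, 41.34143829345703), 24.081859588623047) 0.03413921411160251 0.043150022664179076
```

View pics/d2.png

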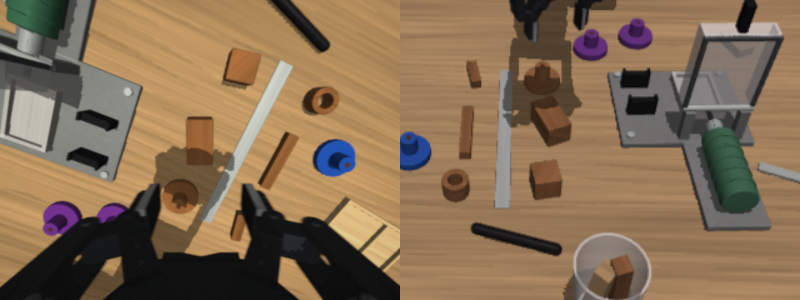

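The block hasn't moved: it is at about (549.8,73.5), at yaw 23.7°. The fingers seem to have closed on its robot side (wrist pixel (200,195) against the block at (200,140)). I'll check where the fingers really are by depth.

Run:
```python
from meas import *
q=st();t=np.array(q['tcp_pos'])*1e3; Rc=R.from_quat(q['tool_rot'])
for n in('scene','top','wrist'):
    s=snap(n); P=pts(s)*1e3; ok=s['z_map']>0
    L=Rc.inv().apply((P-t).reshape(-1,3)).reshape(P.shape)
    m=ok&(np.abs(L[...,0])<120)&(np.abs(L[...,1])<70)&(L[...,2]<60)&(L[...,2]>-40)&(P[...,2]>100)
    p=L[m]; print(n,len(p),p.min(0) if len(p) else '',p.max(0) if len(p) else '')
    for a in range(-40,60,8):
        k=p[(p[:,2]>=a)&(p[:,2]<a+8)]
        if len(k): print(a,len(k),'x',np.percentile(k[:,0],[1,50,99]).round(),'y',np.percentile(k[:,1],[1,50,99]).round())
```

```text
{'t': 9.35, 'q': [-0.07, 0.481, 1.66, 0.0, 1.002, 1.086], 'tcp_pos': [0.546, 0.073, 0.189], 'tool_rot': [0.979, 0.206, -0.001, -0.0], 'force': [-0.226, -0.232, -1.712], 'finger_gap': 0.873, 'gripper_force': 0.0}
scene 267 [-11.18905787 -50.63650518 -39.9939602 ] [13.06347201 52.71513302 -9.69659618]
-40 84 x [-10.   7.  13.] y [-49. -35.  52.]
-32 89 x [-9.  8. 13.] y [-50.  39.  52.]
-24 64 x [-8.  8. 13.] y [-48. -36.  52.]
-16 30 x [-9.  7. 11.] y [-44. -36.  45.]
top 59 [-12.53017736 -53.55992797 -39.49399592] [ -5.65490141  52.50226109 -16.07789542]
-40 16 x [-13. -12. -10.] y [-47.  41.  46.]
-32 22 x [-12. -12.  -8.] y [-53. -41.  52.]
-24 21 x [-12. -12.  -6.] y [-53.  40.  51.]
wrist 3810 [-10.49987244 -57.07663332 -39.99838795] [ 13.24674754  56.09086579 -12.74666899]
-40 1517 x [-9.  8. 13.] y [-56. -42.  55.]
-32 1271 x [-9.  8. 13.] y [-56. -42.  55.]
-24 894 x [-9.  7. 13.] y [-54.  42.  54.]
-16 128 x [-8.  2. 11.] y [-43. -43.  43.]
```

The fingers are right laterally, but their tips sit about 22 mm higher along the tool than the stated 25 mm extent implies (local z about −11 when open). So they closed just at the block's top. From here I'll use the measured offset: tip ≈ TCP −5 mm at a 40 mm gap.

Request:
{"method": "move_arm", "body": {"rows": [[0,0,0,2,0,35,0],[0,0,0,3,0,70,0],[0,0,0,3,0,105,0],[0,0,0,3,0,135,0],[0,0,0,3,0,160,0],[0,0,0,3,0,171,0.2],[0,0,0,3,0,171,0.6],[0,0,0,3,0,171,0.8],[0,0,0,3,0,171,0.8],[0,0,0,3,0,171,0.8],[0,0,0,3,0,171,0.8],[0,0,0,3,0,171,0.8]], "squeeze": 35}}

```text
t: 10.5
tcp_pos: [0.5504, 0.0741, 0.02]
tool_rot: [0.979, 0.206, 0.001, 0.0]
force: [0.8, 0.3, -0.7]
finger_gap: 0.464
gripper_force: 35.8
```

```bash
python3 go.py 546.5 73.5 140 23.7 481 200 140 2 481 322 140 2 481 322 41 2
```

```text
t 10.5 tcp [550.4  74.1  20. ] gap 0.46447677711262675 psi 23.8 F [ 0.8  0.3 -0.7]
[0.1, -0.1, 0.1, -3.6, -0.9, -120.1]
[0.0, -0.1, 21.8, -12.5, -143.1, -120.2]
[0.0, -0.1, 21.8, 36.7, -254.7, -120.2]
[0.0, -0.1, 21.8, 36.5, -254.8, -21.2]
```

Request:
{"method": "move_arm", "body": {"rows": [[0,0,0,0,0,-40,0.8],[0,0,0,0,0,-80,0.8],[0,0,0,0,0,-120,0.8],[0,0,7,-4,-40,-120,0.8],[0,0,14,-8,-80,-120,0.8],[0,0,21,-12,-120,-120,0.8],[0,0,22,-12,-143,-120,0.8],[0,0,22,0,-171,-120,0.8],[0,0,22,12,-199,-120,0.8],[0,0,22,24,-227,-120,0.8],[0,0,22,37,-255,-120,0.8],[0,0,22,37,-255,-120,0.8]]}}

```text
t: 11.5
tcp_pos: [0.4812, 0.3277, 0.1398]
tool_rot: [1.0, 0.018, 0.002, -0.002]
force: [0.8, 0.4, -0.8]
finger_gap: 0.458
gripper_force: 36.0
```

```bash
python3 go.py 481 322 50 2
python3 - <<'E'
from meas import *
q=st();t=np.array(q['tcp_pos'])*1e3; Rc=R.from_quat(q['tool_rot'])
im=[]
for n in('scene','wrist'):
    s=snap(n); P=pts(s)*1e3; ok=s['z_map']>0
    im.append(s['img'])
    L=Rc.inv().apply((P-t).reshape(-1,3)).reshape(P.shape)
    h=cv2.cvtColor(s['img'],cv2.COLOR_RGB2HSV); br=(h[...,1]>90)&(h[...,0]<20)
    m=ok&br&(np.abs(L[...,0])<60)&(np.abs(L[...,1])<40)&(np.abs(L[...,2])<60)
    p=L[m]; print(n,len(p),np.percentile(p,[1,99],axis=0).round(1).tolist())
    if n=='wrist':
        for h0 in(.028,.02): 
          m=ok&(abs(P[...,2]-h0*1e3)<3)&(abs(P[...,0]-481)<70)&(abs(P[...,1]-322)<60); print(h0,m.sum(), cv2.minAreaRect(P[m][:,:2].astype(np.float32)) if m.sum()>5 else '')
a,b=im
cv2.imwrite('pics/d3.png',np.hstack([cv2.resize(b,(400,300)),cv2.resize(a[150:330,380:620],(400,300))])[:,:,::-1])
E
```

```text
t 11.5 tcp [481.2 327.7 139.8] gap 0.45768063143638055 psi 2.0 F [ 0.8  0.4 -0.8]
[-0.2, -0.2, 0.0, -0.8, 6.0, 89.8]
{'t': 11.5, 'q': [0.405, 0.585, 1.628, 0.003, 0.923, 1.939], 'tcp_pos': [0.481, 0.328, 0.14], 'tool_rot': [1.0, 0.018, 0.002, -0.002], 'force': [0.815, 0.445, -0.76], 'finger_gap': 0.458, 'gripper_force': 36.027}
scene 115 [[-34.5, -21.8, -58.8], [-0.4, 34.3, 14.9]]
wrist 15633 [[-34.5, -30.6, -45.0], [33.4, 21.6, 12.9]]
0.028 709 ((500.8009948730469, 324.13140869140625), (43.54608917236328, 68.08162689208984), 1.9484859704971313)
0.02 2811 ((471.3921203613281, 334.294677734375), (63.40437316894531, 119.3451156616211), 73.49329376220703)
```

View pics/d3.png

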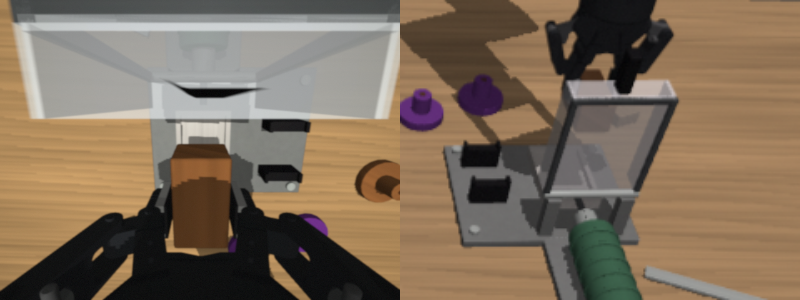

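The wrist view shows the block level in the jaws above the nest. The nest rim's far part measures y ≈ 324 and yaw 1.95°, so y and yaw are good. I'll check the nest's x from its floor and rim depth profile.

Run:
```python
from meas import *
s=snap('wrist'); P=pts(s)*1e3; ok=s['z_map']>0
for y in(300,305,312,320,326,335,345):
    m=ok&(abs(P[...,1]-y)<2)&(P[...,0]>440)&(P[...,0]<570)&(P[...,2]<45); q=P[m]; o=[]
    for x in range(484,562,3):
        k=q[(q[:,0]>=x)&(q[:,0]<x+3),2]; o.append(f'{x}:{np.median(k):.0f}' if len(k) else f'{x}:-')
    print(y,' '.join(o))
A=top(s,P/1e3,(0,640,0,480),.042,.003); m=ok&(abs(P[...,2]-42)<3)&(abs(P[...,1]-222)<24)&(P[...,0]>420)&(P[...,0]<540); q=P[m]; print(len(q))
for a in(q[q[:,0]<484],q[q[:,0]>484]):
    if len(a)>5: print(cv2.minAreaRect(a[:,:2].astype(np.float32)))
```

```text
300 484:- 487:19 490:20 493:20 496:20 499:20 502:19 505:20 508:20 511:19 514:19 517:20 520:20 523:19 526:- 529:- 532:- 535:- 538:- 541:- 544:- 547:- 550:- 553:- 556:- 559:-
305 484:- 487:19 490:20 493:20 496:19 499:19 502:19 505:19 508:20 511:20 514:19 517:19 520:20 523:21 526:- 529:- 532:- 535:- 538:- 541:- 544:- 547:- 550:- 553:- 556:- 559:-
312 484:- 487:20 490:20 493:19 496:19 499:19 502:19 505:19 508:20 511:20 514:19 517:20 520:19 523:- 526:- 529:- 532:- 535:- 538:- 541:- 544:- 547:- 550:- 553:- 556:- 559:-
320 484:- 487:19 490:19 493:19 496:20 499:20 502:20 505:19 508:19 511:19 514:19 517:19 520:20 523:- 526:- 529:- 532:- 535:- 538:- 541:- 544:- 547:- 550:- 553:- 556:- 559:-
326 484:- 487:19 490:19 493:20 496:20 499:19 502:20 505:19 508:19 511:19 514:20 517:19 520:19 523:- 526:- 529:- 532:- 535:- 538:- 541:- 544:- 547:- 550:- 553:- 556:- 559:-
335 484:- 487:20 490:19 493:19 496:20 499:19 502:19 505:20 508:19 511:19 514:19 517:19 520:20 523:- 526:- 529:- 532:- 535:- 538:- 541:- 544:- 547:- 550:- 553:- 556:- 559:-
345 484:- 487:19 490:19 493:19 496:20 499:19 502:20 505:20 508:20 511:19 514:19 517:19 520:19 523:- 526:- 529:- 532:- 535:- 538:- 541:- 544:- 547:- 550:- 553:- 556:- 559:-
1671
((455.2893981933594, 222.47381591796875), (12.76313304901123, 46.4931526184082), 1.4714112281799316)
((518.96630859375, 223.33258056640625), (12.287137031555176, 43.341163635253906), 2.0867972373962402)
```

Request:
{"method": "move_arm", "body": {"rows": [[0,0,0,3,5,0,0.8],[0,0,0,3,5,20,0.8],[0,0,0,3,5,45,0.8],[0,0,0,3,5,70,0.8],[0,0,0,3,5,85,0.8],[0,0,0,3,5,93,0.8],[0,0,0,3,5,96,0.8],[0,0,0,3,5,96,0.8]]}}

```text
t: 12.32
tcp_pos: [0.484, 0.3161, 0.0424]
tool_rot: [1.0, 0.015, -0.001, 0.0]
force: [-0.5, 0.3, -1.0]
finger_gap: 0.459
gripper_force: 37.2
```

```bash
python3 go.py 484 323 40 2
```

```text
t 12.32 tcp [484.  316.1  42.4] gap 0.45888855848318266 psi 1.7 F [-0.5  0.3 -1. ]
[0.0, 0.1, -0.3, 0.2, -6.9, 2.4]
```

Request:
{"method": "move_arm", "body": {"rows": [[0,0,0,0,-3,0,0.8],[0,0,0,0,-6,0,0.8],[0,0,0,0,-6,0,0.8],[0,0,0,0,-6,2,0.8],[0,0,0,0,-6,2,0.8],[0,0,0,0,-6,2,0.8]]}}

```text
t: 12.82
tcp_pos: [0.4836, 0.3235, 0.0409]
tool_rot: [1.0, 0.016, 0.0, 0.0]
force: [0.5, -0.1, -0.5]
finger_gap: 0.461
gripper_force: 37.2
```

```bash
python3 go.py 484 323 40 2
```

```text
t 12.82 tcp [483.6 323.5  40.9] gap 0.46146764426368375 psi 1.8 F [ 0.5 -0.1 -0.5]
[0.0, 0.0, -0.2, 0.4, 0.5, 0.9]
```

Request:
{"method": "move_arm", "body": {"rows": [[0,0,0,0,0,1,0.6],[0,0,0,0,0,1,0.3],[0,0,0,0,0,1,0.3],[0,0,0,0,0,1,0.3],[0,0,0,0,0,1,0.3],[0,0,0,0,0,-30,0.3],[0,0,0,0,0,-70,0.2],[0,0,0,0,0,-110,0],[0,0,0,0,0,-150,0],[0,0,0,0,0,-190,0],[0,0,0,0,0,-230,0],[0,0,0,0,0,-270,0]]}}

```text
t: 13.82
tcp_pos: [0.4832, 0.3232, 0.3131]
tool_rot: [1.0, 0.016, 0.0, -0.0]
force: [2.0, 0.3, -0.4]
finger_gap: 0.997
gripper_force: 0.0
```

```bash
python3 go.py 563 326 320 2 563 326 232 2
python3 - <<'E'
from meas import *
s=snap('wrist'); P=pts(s)*1e3; ok=s['z_map']>0
m=ok&(abs(P[...,2]-60)<4)&(abs(P[...,0]-484)<60)&(abs(P[...,1]-322)<50); print(m.sum(),cv2.minAreaRect(P[m][:,:2].astype(np.float32)),P[m][:,2].mean())
m=ok&(abs(P[...,2]-28)<3)&(abs(P[...,0]-484)<60)&(abs(P[...,1]-322)<45); print(cv2.minAreaRect(P[m][:,:2].astype(np.float32)))
m=ok&(P[...,2]>225)&(P[...,2]<290)&(P[...,0]>530)&(P[...,0]<640)&(abs(P[...,1]-324)<14)&(s['img'].max(-1)<60);q=P[m];print('tab',len(q),q.min(0),q.max(0),q.mean(0))
t=q[q[:,2]>262];print(t.mean(0),t.min(0),t.max(0))
b=snap('scene')
cv2.imwrite('pics/d4.png',np.hstack([cv2.resize(s['img'],(400,300)),cv2.resize(b['img'][150:330,380:620],(400,300))])[:,:,::-1])
E
```

```text
t 13.82 tcp [483.2 323.2 313.1] gap 0.9970957189935492 psi 1.8 F [ 2.   0.3 -0.4]
[-0.0, -0.0, -0.2, 79.9, -0.3, -6.9]
[-0.0, -0.0, -0.2, 79.9, -0.3, 81.1]
1837 ((483.1091003417969, 323.3116149902344), (69.4420394897461, 39.696475982666016), 2.151336193084717) 59.326728576135444
((483.15618896484375, 323.28509521484375), (97.9117431640625, 68.0412368774414), 1.9618216753005981)
tab 835 [554.76519367 320.02460632 239.0957017 ] [573.92990771 333.32191691 271.88637865] [564.92283921 326.53589792 268.76323443]
[565.25555536 326.54547296 269.47788543] [556.22763189 320.02460632 264.29342991] [573.92990771 333.32191691 271.88637865]
```

View pics/d4.png

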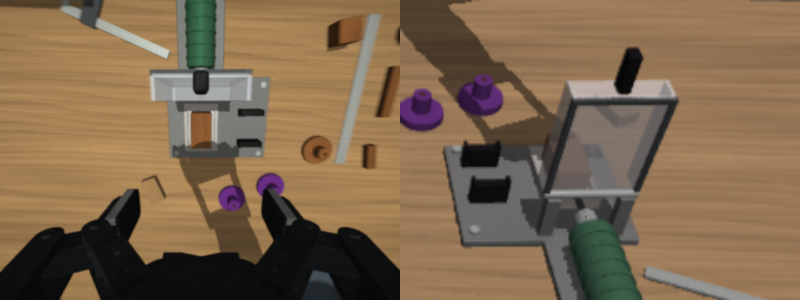

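The block is centred in the nest: (483.1,323.3) against rim centre (483.2,323.3). The tab tip is at (565,326.5,270). Next I grip the tab and lower the guard.

Request:
{"method": "move_arm", "body": {"rows": [[0,0,0,30,0,-5,0],[0,0,0,60,-2,-5,0],[0,0,0,81,-3,-5,0],[0,0,0,81,-3,-5,0],[0,0,0,81,-3,15,0],[0,0,0,81,-3,40,0],[0,0,0,81,-3,65,0],[0,0,0,81,-3,81,0],[0,0,0,81,-3,81,0],[0,0,0,81,-3,81,0.4],[0,0,0,81,-3,81,1],[0,0,0,81,-3,81,1]], "squeeze": 22}}

```text
t: 14.92
tcp_pos: [0.5654, 0.3294, 0.2315]
tool_rot: [1.0, 0.016, 0.001, -0.001]
force: [-0.9, -1.4, 1.1]
finger_gap: 0.607
gripper_force: 0.0
```

Request:
{"method": "move_arm", "body": {"rows": [[0,0,0,0,0,0,1],[0,0,0,0,0,0,1],[0,0,0,0,0,0,1],[0,0,0,0,0,0,1],[0,0,0,0,0,0,1]]}}

```text
t: 15.33
tcp_pos: [0.5652, 0.3258, 0.2311]
tool_rot: [1.0, 0.016, 0.0, 0.003]
force: [-0.8, -8.1, 4.3]
finger_gap: 0.163
gripper_force: 24.7
```

```bash
sed -i 's/\[0,0,6\]/[0,0,-16]/; s/\[482.,287.2\]/[484.4,288.3]/' arc.py; python3 arc.py 1.5 1.4 1.3 1.2 1.1 1 .9 .8 .7 .6 .5 .4 .3 .2 .1 0
```

```text
tcp [565.2 325.8 231.1] r 172.1 guard~ 1.634 gap 0.16261182237917013 [-0.75792366 -8.14160172  4.28829116]
1.5 [-23.0, 0.0, 2.0]
1.4 [-40.0, 0.0, 5.0]
1.3 [-56.0, 0.0, 10.0]
1.2 [-72.0, 0.0, 17.0]
1.1 [-87.0, 0.0, 25.0]
1.0 [-101.0, 0.0, 35.0]
0.9 [-115.0, 0.0, 46.0]
0.8 [-127.0, 0.0, 59.0]
0.7 [-137.0, 0.0, 72.0]
0.6 [-147.0, 0.0, 87.0]
0.5 [-154.0, 0.0, 102.0]
0.4 [-161.0, -0.0, 118.0]
0.3 [-165.0, -0.0, 135.0]
0.2 [-168.0, -0.0, 152.0]
0.1 [-169.0, -0.0, 169.0]
0.0 [-169.0, -0.0, 186.0]
```

Request:
{"method": "move_arm", "body": {"rows": [[0,0,0,-11,0,1,1],[0,0,0,-23,0,2,1],[0,0,0,-40,0,5,1],[0,0,0,-56,0,10,1],[0,0,0,-72,0,17,1],[0,0,0,-87,0,25,1],[0,0,0,-101,0,35,1],[0,0,0,-115,0,46,1],[0,0,0,-127,0,59,1],[0,0,0,-137,0,72,1],[0,0,0,-137,0,72,1]]}}

```text
t: 16.25
tcp_pos: [0.4238, 0.3209, 0.156]
tool_rot: [1.0, 0.017, -0.003, 0.004]
force: [-0.9, -10.0, -0.0]
finger_gap: 0.158
gripper_force: 23.2
```

```bash
python3 arc.py .6 .5 .4 .3 .2 .1 0 -.03
```

```text
tcp [423.8 320.9 156. ] r 173.9 guard~ 0.672 gap 0.15755169851100312 [-0.92076429 -9.9528252  -0.03594068]
0.6 [-7.0, -0.0, 11.0]
0.5 [-14.0, -0.0, 26.0]
0.4 [-20.0, -0.0, 43.0]
0.3 [-25.0, -0.0, 59.0]
0.2 [-28.0, -1.0, 76.0]
0.1 [-29.0, -1.0, 94.0]
0.0 [-28.0, -1.0, 111.0]
-0.03 [-28.0, -1.0, 116.0]
```

Request:
{"method": "move_arm", "body": {"rows": [[0,0,0,-7,0,11,1],[0,0,0,-14,0,26,1],[0,0,0,-20,0,43,1],[0,0,0,-25,0,59,1],[0,0,0,-28,0,76,1],[0,0,0,-29,0,85,1],[0,0,0,-29,0,94,1],[0,0,0,-28,0,102,1],[0,0,0,-28,0,107,1],[0,0,0,-28,0,111,1],[0,0,0,-28,0,114,1],[0,0,0,-28,0,114,1]]}}

```text
t: 17.25
tcp_pos: [0.394, 0.3198, 0.0424]
tool_rot: [1.0, 0.016, -0.006, 0.004]
force: [-5.2, -9.6, -1.4]
finger_gap: 0.159
gripper_force: 21.4
```

```bash
python3 arc.py 0 -.03
```

```text
tcp [394.  319.8  42.4] r 174.8 guard~ -0.014 gap 0.15856468575022467 [-5.15727466 -9.58348527 -1.4300127 ]
0.0 [-0.0, 0.0, -3.0]
-0.03 [0.0, -0.0, 3.0]
```

Request:
{"method": "move_arm", "body": {"rows": [[0,0,0,0,0,3,1],[0,0,0,0,0,5,1],[0,0,0,0,0,5,1]]}}

```text
t: 17.5
tcp_pos: [0.3945, 0.3199, 0.0377]
tool_rot: [1.0, 0.016, -0.006, 0.004]
force: [-4.4, -10.7, -1.9]
finger_gap: 0.161
gripper_force: 21.4
```

Request:
{"method": "move_arm", "body": {"rows": [[0,0,0,0,0,0,0.7],[0,0,0,0,0,0,0.4],[0,0,0,0,0,0,0.4],[0,0,0,0,0,-1,0.2],[0,0,0,0,0,-1,0.2],[0,0,0,0,0,-20,0.2],[0,0,0,0,0,-50,0.2],[0,0,0,0,0,-90,0],[0,0,0,0,0,-130,0],[0,0,0,0,0,-170,0],[0,0,0,0,0,-170,0]]}}

```text
t: 18.42
tcp_pos: [0.4043, 0.3266, 0.2166]
tool_rot: [1.0, 0.016, 0.008, -0.004]
force: [1.3, 0.7, -0.9]
finger_gap: 0.995
gripper_force: 0.0
```

```bash
python3 - <<'E'
from meas import *
st()
s=snap('wrist'); P=pts(s)*1e3; ok=s['z_map']>0
m=ok&(P[...,2]>40)&(P[...,2]<120)&(P[...,0]>365)&(P[...,0]<420)&(abs(P[...,1]-320)<14)&(s['img'].max(-1)<60);q=P[m]
q=q[q[:,2]>np.median(q[:,2])-4]; print('tab',len(q),q.mean(0),q.min(0),q.max(0))
k=np.linalg.lstsq(np.c_[q[:,0],np.ones(len(q))],q[:,2],rcond=None)[0]; print('slope',k)
# guard frame: points near front edge z
m=ok&(P[...,2]>60)&(abs(P[...,0]-426)<5)&(abs(P[...,1]-322)<60); print('front',m.sum(),np.percentile(P[m][:,2],[10,50,90]))
m=ok&(P[...,2]>60)&(abs(P[...,0]-555)<8)&(abs(P[...,1]-322)<60); print('rear',m.sum(),np.percentile(P[m][:,2],[10,50,90]) if m.sum() else '')
E
python3 go.py 563 -61 200 1 565 -60.5 150 1
```

```text
{'t': 18.417, 'q': [0.464, 0.397, 1.721, 0.0, 1.007, 2.003], 'tcp_pos': [0.404, 0.327, 0.217], 'tool_rot': [1.0, 0.016, 0.008, -0.004], 'force': [1.345, 0.677, -0.918], 'finger_gap': 0.995, 'gripper_force': 0.0}
tab 645 [397.41788804 320.77154785  70.69110255] [374.79341372 313.78038936  68.52370135] [419.89626177 327.27707903  72.74589941]
slope [-4.30772153e-03  7.24030681e+01]
front 11833 [289.20352277 309.99675338 317.56492471]
rear 3369 [72.70542556 73.73255872 76.94131167]
t 18.47 tcp [402.7 325.6 213.5] gap 1.0017843808769198 psi 1.8 F [ 0.3 -0.8 -0.2]
[-0.3, -0.6, 0.8, 148.0, 391.6, 13.2]
[-0.3, -0.6, 0.8, 149.4, 391.4, 63.2]
```

The guard is closed: tab top flat at z 70.7 against 70 nominal. Now the stick.

Request:
{"method": "move_arm", "body": {"rows": [[0,0,0,15,40,0,0],[0,0,0,30,80,0,0],[0,0,0,151,391,30,0],[0,0,0,151,391,30,0],[0,0,0,151,391,30,0],[0,0,0,151,391,60,0],[0,0,0,151,391,60,0],[0,0,0,151,391,60,0],[0,0,0,151,391,60,0],[0,0,0,151,391,60,0],[0,0,0,151,391,60,0],[0,0,0,151,391,60,0]]}}

```text
t: 19.47
tcp_pos: [0.5631, -0.0651, 0.1467]
tool_rot: [1.0, 0.013, -0.001, -0.0]
force: [0.0, -0.8, -0.6]
finger_gap: 1.0
gripper_force: 0.0
```

```bash
python3 - <<'E'
from meas import *
s=snap('wrist'); P=pts(s)*1e3; ok=s['z_map']>0
m=ok&(abs(P[...,2]-18)<3)&(abs(P[...,0]-565)<65)&(abs(P[...,1]+60)<25); print(m.sum(),cv2.minAreaRect(P[m][:,:2].astype(np.float32)))
E
python3 go.py 566 -60.5 8 1
```

```text
2349 ((566.2767944335938, -60.36095428466797), (98.94351196289062, 18.015520095825195), 1.0219988822937012)
t 19.52 tcp [561.9 -63.  147.2] gap 0.9975639634111558 psi 1.6 F [-1.2 -0.2 -0.4]
[-0.1, 0.2, 0.6, 4.6, -2.1, 139.2]
```

Request:
{"method": "move_arm", "body": {"rows": [[0,0,0.6,4,-2,30,0],[0,0,0.6,4,-2,65,0],[0,0,0.6,4,-2,100,0],[0,0,0.6,4,-2,125,0],[0,0,0.6,4,-2,139,0],[0,0,0.6,4,-2,139,0],[0,0,0.6,4,-2,139,0.5],[0,0,0.6,4,-2,139,0.9],[0,0,0.6,4,-2,139,0.9],[0,0,0.6,4,-2,139,0.9],[0,0,0.6,4,-2,139,0.9],[0,0,0.6,4,-2,139,0.9]], "squeeze": 30}}

```text
t: 20.52
tcp_pos: [0.5673, -0.0603, 0.011]
tool_rot: [1.0, 0.01, 0.001, 0.0]
force: [-1.1, -0.1, 5.3]
finger_gap: 0.197
gripper_force: 30.4
```

```bash
python3 go.py 566 -60 120 1 487 120 120 2 487 223 120 2 487 223 51 2
```

```text
t 20.52 tcp [567.3 -60.3  11. ] gap 0.1971835553831745 psi 1.2 F [-1.1 -0.1  5.3]
[0.0, -0.1, 0.2, -1.1, -0.3, -109.0]
[0.0, -0.1, -0.8, -76.4, -181.8, -109.2]
[0.0, -0.1, -0.8, -74.3, -284.8, -109.3]
[0.0, -0.1, -0.8, -74.5, -284.8, -40.3]
```

Request:
{"method": "move_arm", "body": {"rows": [[0,0,0,0,0,-35,0.9],[0,0,0,0,0,-75,0.9],[0,0,0,0,0,-110,0.9],[0,0,-1,-75,-182,-110,0.9],[0,0,-1,-75,-182,-110,0.9],[0,0,-1,-75,-182,-110,0.9],[0,0,-1,-75,-182,-110,0.9],[0,0,-1,-74,-284,-110,0.9],[0,0,-1,-74,-284,-110,0.9],[0,0,-1,-74,-284,-110,0.9],[0,0,-1,-74,-284,-110,0.9],[0,0,-1,-74,-284,-110,0.9]]}}

```text
t: 21.52
tcp_pos: [0.4862, 0.2248, 0.1201]
tool_rot: [1.0, 0.021, 0.0, -0.0]
force: [-0.2, -0.0, 1.1]
finger_gap: 0.195
gripper_force: 29.9
```

Request:
{"method": "move_arm", "body": {"rows": [[0,0,0,0,0,0,0.9],[0,0,0,0,0,0,0.9],[0,0,0,0,0,0,0.9],[0,0,0,0,0,0,0.9]]}}

```text
t: 21.85
tcp_pos: [0.4872, 0.2207, 0.1198]
tool_rot: [1.0, 0.018, -0.0, 0.0]
force: [0.4, -0.3, -0.9]
finger_gap: 0.196
gripper_force: 29.9
```

```bash
python3 go.py 488 223 56 2 488 223 53 2
```

```text
t 21.85 tcp [487.2 220.7 119.8] gap 0.19578639313386065 psi 2.0 F [ 0.4 -0.3 -0.9]
[0.0, 0.0, 0.0, 0.9, -2.3, 63.8]
[0.0, 0.0, 0.0, 0.9, -2.3, 66.8]
```

Request:
{"method": "move_arm", "body": {"rows": [[0,0,0,1,-2,30,0.9],[0,0,0,1,-2,55,0.9],[0,0,0,1,-2,63,0.9],[0,0,0,1,-2,66,0.9],[0,0,0,1,-2,66,0.9],[0,0,0,1,-2,66,0.7],[0,0,0,1,-2,66,0.6],[0,0,0,1,-2,66,0.6],[0,0,0,1,-2,40,0.6],[0,0,0,1,-2,0,0.5],[0,0,0,1,-2,-40,0.2],[0,0,0,1,-2,-80,0]]}}

```text
t: 22.85
tcp_pos: [0.4873, 0.2242, 0.2016]
tool_rot: [1.0, 0.019, -0.0, 0.0]
force: [1.1, -0.1, 0.9]
finger_gap: 0.764
gripper_force: 0.0
```

```bash
python3 - <<'E'
from meas import *
st()
s=snap('wrist'); P=pts(s)*1e3; ok=s['z_map']>0
m=ok&(abs(P[...,2]-60)<4)&(abs(P[...,0]-487)<65)&(abs(P[...,1]-222)<25); print(m.sum(),cv2.minAreaRect(P[m][:,:2].astype(np.float32)),P[m][:,2].mean())
m=ok&(abs(P[...,2]-14)<3)&(abs(P[...,0]-438)<45)&(abs(P[...,1]-63)<45);print('wheel',m.sum(),cv2.minAreaRect(P[m][:,:2].astype(np.float32)) if m.sum()>9 else'')
m=ok&(abs(P[...,2]-41)<3)&(abs(P[...,0]-438)<35)&(abs(P[...,1]-63)<35);print('hub',m.sum(),cv2.minAreaRect(P[m][:,:2].astype(np.float32)) if m.sum()>9 else'')
E
python3 go.py 439 63.5 200 0 439 63.5 120 0
```

```text
{'t': 22.85, 'q': [0.223, 0.446, 1.684, 0.0, 1.013, 1.756], 'tcp_pos': [0.487, 0.224, 0.202], 'tool_rot': [1.0, 0.019, -0.0, 0.0], 'force': [1.137, -0.069, 0.851], 'finger_gap': 0.764, 'gripper_force': 0.0}
2172 ((486.45672607421875, 224.00379943847656), (100.434814453125, 17.758136749267578), 2.4708032608032227) 59.382333326588615
wheel 1785 ((439.42681884765625, 64.57218933105469), (62.14759063720703, 62.97175598144531), 57.00510787963867)
hub 490 ((439.0503845214844, 64.08235931396484), (25.105459213256836, 24.681507110595703), 38.07844543457031)
t 22.9 tcp [492.4 225.7 209.7] gap 0.8494702921254299 psi 2.2 F [1.7 0.3 3.1]
[-0.2, -0.9, 2.2, -59.7, 160.0, 8.3]
[-0.2, -0.9, 2.2, -61.0, 160.2, 88.3]
```

The stick is on both rests at (486.5,224.0), yaw 2.5°, top z 59.4. Now the wheel: its hub is at (439,64).

Request:
{"method": "move_arm", "body": {"rows": [[0,0,0,-15,40,0,0],[0,0,-2,-49,159,0,0],[0,0,-2,-49,159,20,0],[0,0,-2,-49,159,50,0],[0,0,-2,-49,159,50,0],[0,0,-2,-49,159,50,0],[0,0,-2,-49,159,50,0],[0,0,-2,-49,159,50,0],[0,0,-2,-49,159,50,0],[0,0,-2,-49,159,50,0]]}}

```text
t: 23.73
tcp_pos: [0.4458, 0.0645, 0.1506]
tool_rot: [0.999, 0.037, 0.001, 0.0]
force: [0.4, 0.2, 0.0]
finger_gap: 1.002
gripper_force: 0.0
```

```bash
python3 go.py 439 64 28 0
```

```text
t 23.73 tcp [445.8  64.5 150.6] gap 1.0023514339902886 psi 4.3 F [0.4 0.2 0. ]
[0.0, -0.1, 4.3, -7.1, -0.1, 122.6]
```

Request:
{"method": "move_arm", "body": {"rows": [[0,0,4,-7,0,0,0],[0,0,4,-7,0,30,0],[0,0,4,-7,0,65,0],[0,0,4,-7,0,95,0],[0,0,4,-7,0,115,0],[0,0,4,-7,0,122,0],[0,0,4,-7,0,122,0.4],[0,0,4,-7,0,122,0.8],[0,0,4,-7,0,122,0.8],[0,0,4,-7,0,122,0.8],[0,0,4,-7,0,122,0.8],[0,0,4,-7,0,122,0.8]], "squeeze": 30}}

```text
t: 24.73
tcp_pos: [0.4387, 0.0631, 0.0291]
tool_rot: [1.0, 0.001, 0.001, 0.0]
force: [0.5, 0.6, 6.6]
finger_gap: 0.284
gripper_force: 29.1
```

```bash
python3 go.py 439 64 130 0 470 -100 130 -3 498.5 -256.5 130 -6.6
```

```text
t 24.73 tcp [438.7  63.1  29.1] gap 0.2835738466830174 psi 0.2 F [0.5 0.6 6.6]
[0.0, -0.2, 0.2, 0.6, -0.9, -100.9]
[0.0, -0.2, 3.2, 31.1, 163.2, -100.8]
[0.0, -0.2, 6.8, 59.1, 319.7, -100.7]
```

Request:
{"method": "move_arm", "body": {"rows": [[0,0,0,0,0,-30,0.8],[0,0,0,0,0,-65,0.8],[0,0,0,0,0,-100,0.8],[0,0,3,30,163,-100,0.8],[0,0,3,30,163,-100,0.8],[0,0,3,30,163,-100,0.8],[0,0,3,30,163,-100,0.8],[0,0,7,59,319,-100,0.8],[0,0,7,59,319,-100,0.8],[0,0,7,59,319,-100,0.8],[0,0,7,59,319,-100,0.8],[0,0,7,59,319,-100,0.8]]}}

```text
t: 25.73
tcp_pos: [0.5008, -0.2642, 0.1292]
tool_rot: [0.998, -0.062, 0.004, 0.004]
force: [0.4, 0.3, 0.1]
finger_gap: 0.28
gripper_force: 29.8
```

Request:
{"method": "move_arm", "body": {"rows": [[0,0,0,0,0,0,0.8],[0,0,0,0,0,0,0.8],[0,0,0,0,0,0,0.8],[0,0,0,0,0,0,0.8]]}}

```text
t: 26.07
tcp_pos: [0.4973, -0.2538, 0.1278]
tool_rot: [0.998, -0.059, -0.001, -0.0]
force: [-0.7, 0.0, -0.8]
finger_gap: 0.285
gripper_force: 29.8
```

```bash
python3 go.py 498.5 -256.5 35 -6.6;python3 - <<'E'
from meas import *
s=snap('wrist','w3.png'); P=pts(s)*1e3; ok=s['z_map']>0
m=ok&(abs(P[...,2]-13)<3)&(abs(P[...,0]-495)<75)&(abs(P[...,1]+290)<105); print(m.sum(),cv2.minAreaRect(P[m][:,:2].astype(np.float32)))
m=ok&(abs(P[...,2]-5)<2.5)&(abs(P[...,0]-495)<60)&(abs(P[...,1]+290)<90); print(m.sum(),P[m].min(0),P[m].max(0))
E
```

```text
t 26.07 tcp [ 497.3 -253.8  127.8] gap 0.28536892948783615 psi -6.7 F [-0.7  0.  -0.8]
[-0.1, 0.1, -0.1, 1.7, 2.6, 92.8]
4740 ((488.1668395996094, -302.49896240234375), (195.95602416992188, 113.82425689697266), 83.25130462646484)
13924 [ 439.36748797 -375.50053533    2.5007198 ] [ 554.59906625 -209.94523459    7.49798282]
```

View pics/w3.png

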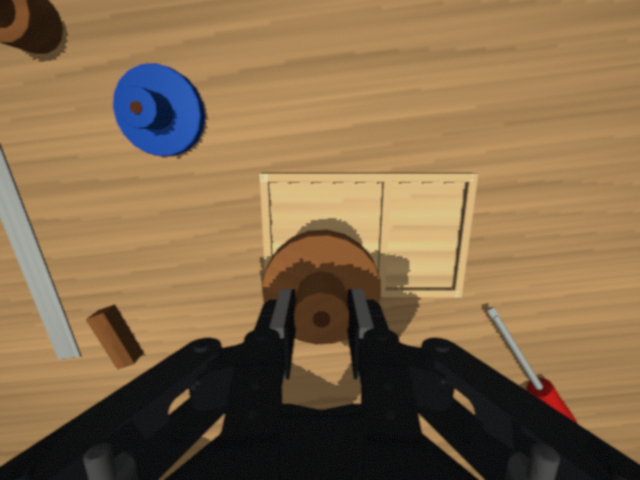

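The wrist view shows the wheel held level at (322,290), over the larger pocket; the far rim is at row 180 and the divider at column 381. Lower and release.

Request:
{"method": "move_arm", "body": {"rows": [[0,0,0,1,2,30,0.8],[0,0,0,1,2,60,0.8],[0,0,0,1,2,80,0.8],[0,0,0,1,2,90,0.8],[0,0,0,1,2,93,0.8],[0,0,0,1,2,93,0.8],[0,0,0,1,2,91,0.6],[0,0,0,1,2,91,0.5],[0,0,0,1,2,91,0.5],[0,0,0,1,2,60,0.5],[0,0,0,1,2,20,0.3],[0,0,0,1,2,-20,0]]}}

```text
t: 27.12
tcp_pos: [0.4979, -0.2574, 0.1484]
tool_rot: [0.998, -0.06, -0.001, -0.001]
force: [0.9, -0.2, 0.4]
finger_gap: 0.765
gripper_force: 0.0
```

```bash
cat > tr.py <<'E'
from meas import *
s=snap('wrist'); P=pts(s)*1e3; ok=s['z_map']>0
for n,h,c in(('hub',46,(498,-256)),('disc',19,(498,-256)),('ring',35,(489,-337))):
    m=ok&(abs(P[...,2]-h)<3)&(np.hypot(P[...,0]-c[0],P[...,1]-c[1])<45)
    if m.sum()>9:
        q=P[m]; A=np.linalg.lstsq(np.c_[q[:,:2]-q[:,:2].mean(0),np.ones(len(q))],q[:,2],rcond=None)[0]; print(n,m.sum(),cv2.minAreaRect(q[:,:2].astype(np.float32)),'tilt,z',A.round(3))
m=ok&(abs(P[...,2]-13)<2)&(abs(P[...,0]-495)<70)&(abs(P[...,1]+290)<100);m=m.astype(np.uint8)
n,l,S,_=cv2.connectedComponentsWithStats(m); 
for k in np.argsort(-S[1:,4])[:3]+1: print('rim',S[k,4],cv2.minAreaRect(P[l==k][:,:2].astype(np.float32)))
E
python3 tr.py; python3 go.py 560 -240 200 0 678 -68.5 150 0
```

```text
hub 808 ((499.01251220703125, -256.09197998046875), (25.09101104736328, 25.164457321166992), 17.190601348876953) tilt,z [-1.0000e-02 -3.0000e-03  4.5441e+01]
disc 3105 ((498.8501281738281, -256.12982177734375), (62.152347564697266, 62.709346771240234), 82.86309051513672) tilt,z [-2.0000e-03 -1.0000e-03  1.8401e+01]
rim 4710 ((494.6046447753906, -289.5304870605469), (168.6741485595703, 104.13654327392578), 83.21112060546875)
rim 8 ((530.2288818359375, -256.8922119140625), (5.968664646148682, 0.1739732325077057), 85.65752410888672)
rim 6 ((529.3832397460938, -249.1698760986328), (0.23989276587963104, 4.655641555786133), 16.18131446838379)
t 27.17 tcp [ 502.5 -260.6  157. ] gap 0.8482740192882834 psi -6.8 F [ 0.2 -0.5  3.6]
[0.5, -0.7, -6.8, 55.2, -26.9, -42.6]
[0.5, -0.7, -6.8, 151.5, -211.6, 7.2]
```

The wheel is in the larger pocket at tray-frame offset (0.4, 33.7), flat. Now the ring.

Request:
{"method": "move_arm", "body": {"rows": [[0,0,-2,15,-15,-5,0],[0,0,-4,40,-40,-5,0],[0,0,-7,155,-208,-5,0],[0,0,-7,155,-208,-5,0],[0,0,-7,155,-208,-5,0],[0,0,-7,155,-208,-5,0],[0,0,-7,155,-208,-5,0],[0,0,-7,155,-208,-5,0],[0,0,-7,155,-208,-5,0],[0,0,-7,155,-208,-5,0],[0,0,-7,155,-208,-5,0]]}}

```text
t: 28.08
tcp_pos: [0.6762, -0.0708, 0.1527]
tool_rot: [1.0, 0.001, -0.001, 0.0]
force: [0.1, -0.0, 0.7]
finger_gap: 1.002
gripper_force: 0.0
```

```bash
python3 go.py 678 -68.5 22 0
python3 - <<'E'
from meas import *
s=snap('wrist'); P=pts(s)*1e3; ok=s['z_map']>0
m=ok&(abs(P[...,2]-30)<3)&(np.hypot(P[...,0]-678,P[...,1]+68)<35); print(m.sum(),cv2.minAreaRect(P[m][:,:2].astype(np.float32)))
E
```

```text
t 28.08 tcp [676.2 -70.8 152.7] gap 1.0018739045294789 psi 0.1 F [ 0.1 -0.   0.7]
[0.0, 0.1, 0.1, 1.9, -2.3, 130.7]
1151 ((678.1572875976562, -68.6182632446289), (38.95637512207031, 38.75711441040039), 82.79852294921875)
```

Request:
{"method": "move_arm", "body": {"rows": [[0,0,0,2,-2,30,0],[0,0,0,2,-2,65,0],[0,0,0,2,-2,100,0],[0,0,0,2,-2,122,0],[0,0,0,2,-2,130,0],[0,0,0,2,-2,130,0],[0,0,0,2,-2,130,0.4],[0,0,0,2,-2,130,0.7],[0,0,0,2,-2,130,0.7],[0,0,0,2,-2,130,0.7],[0,0,0,2,-2,130,0.7]], "squeeze": 25}}

```text
t: 29.05
tcp_pos: [0.6806, -0.0681, 0.0253]
tool_rot: [1.0, 0.002, 0.002, 0.001]
force: [-1.1, -0.9, 5.6]
finger_gap: 0.435
gripper_force: 24.4
```

```bash
python3 go.py 678 -68.5 150 0 570 -200 150 -3 489 -337 150 -6.8
```

```text
t 29.05 tcp [680.6 -68.1  25.3] gap 0.4350410596763889 psi 0.2 F [-1.1 -0.9  5.6]
[0.1, -0.2, 0.2, -2.1, 0.5, -124.7]
[0.1, -0.2, 3.2, -110.6, 131.7, -124.9]
[0.1, -0.2, 7.0, -192.0, 268.4, -125.0]
```

Request:
{"method": "move_arm", "body": {"rows": [[0,0,0,0,0,-40,0.7],[0,0,0,0,0,-80,0.7],[0,0,0,0,0,-125,0.7],[0,0,3,-110,132,-125,0.7],[0,0,3,-110,132,-125,0.7],[0,0,3,-110,132,-125,0.7],[0,0,3,-110,132,-125,0.7],[0,0,7,-192,268,-125,0.7],[0,0,7,-192,268,-125,0.7],[0,0,7,-192,268,-125,0.7],[0,0,7,-192,268,-125,0.7],[0,0,7,-192,268,-125,0.7]]}}

```text
t: 30.05
tcp_pos: [0.4854, -0.3435, 0.1491]
tool_rot: [0.998, -0.063, 0.001, 0.003]
force: [0.6, 0.1, 0.5]
finger_gap: 0.43
gripper_force: 25.1
```

Request:
{"method": "move_arm", "body": {"rows": [[0,0,0,0,0,0,0.7],[0,0,0,0,0,0,0.7],[0,0,0,0,0,0,0.7],[0,0,0,0,0,0,0.7]]}}

```text
t: 30.38
tcp_pos: [0.4888, -0.3347, 0.148]
tool_rot: [0.998, -0.058, 0.0, -0.0]
force: [-0.7, -0.7, -0.3]
finger_gap: 0.429
gripper_force: 25.1
```

```bash
python3 go.py 489 -337 30 -6.8
python3 - <<'E'
from meas import *
q=readout.sense();t=np.array(q['tcp_pos'])*1e3; Rc=R.from_quat(q['tool_rot'])
s=snap('wrist'); P=pts(s)*1e3; ok=s['z_map']>0
L=Rc.inv().apply((P-t).reshape(-1,3)).reshape(P.shape); h=cv2.cvtColor(s['img'],cv2.COLOR_RGB2HSV)
m=ok&(h[...,1]>90)&(h[...,0]<20)&(abs(L[...,0])<35)&(abs(L[...,1])<35)&(abs(L[...,2])<45); print(m.sum(),np.percentile(L[m],[1,99],axis=0).round(1))
E
```

```text
t 30.38 tcp [ 488.8 -334.7  148. ] gap 0.4286980333663767 psi -6.7 F [-0.7 -0.7 -0.3]
[-0.0, -0.0, 0.1, 0.4, 2.3, 118.0]
6082 [[-20.1 -29.9 -36.5]
 [ 16.9  17.5  23.3]]
```

Request:
{"method": "move_arm", "body": {"rows": [[0,0,0,0,2,35,0.7],[0,0,0,0,2,70,0.7],[0,0,0,0,2,100,0.7],[0,0,0,0,2,113,0.7],[0,0,0,0,2,118,0.7],[0,0,0,0,2,118,0.7],[0,0,0,0,2,117,0.5],[0,0,0,0,2,117,0.4],[0,0,0,0,2,117,0.4],[0,0,0,0,2,80,0.4],[0,0,0,0,2,40,0.3],[0,0,0,0,2,0,0]]}}

```text
t: 31.43
tcp_pos: [0.4874, -0.338, 0.1488]
tool_rot: [0.998, -0.06, -0.001, -0.001]
force: [0.6, -0.1, -0.3]
finger_gap: 0.821
gripper_force: 0.0
```

Request:
{"method": "move_arm", "body": {"rows": [[0,0,0,-15,15,-35,0],[0,0,0,-30,30,-70,0],[0,0,0,-45,45,-100,0],[0,0,0,-45,45,-100,0],[0,0,0,-45,45,-100,0]]}}

```text
t: 31.85
tcp_pos: [0.4379, -0.3795, 0.2511]
tool_rot: [0.998, -0.061, 0.002, 0.003]
force: [0.0, -0.5, -0.7]
finger_gap: 1.0
gripper_force: 0.0
```

```bash
python3 tr.py
python3 - <<'E'
from meas import *
s=snap('top','tf.png'); P=pts(s)
print('stick',top(s,P,(140,230,210,310),.06,.004)); print('cube',top(s,P,(255,305,125,180),.04,.004)); print('short',top(s,P,(340,370,265,320),.018,.004))
P=P*1e3
m=(P[...,2]>55)&(P[...,2]<130)&(P[...,0]>365)&(P[...,0]<415)&(abs(P[...,1]-318)<14)&(s['img'].max(-1)<60); q=P[m]; print('tab',len(q),np.median(q,0),np.polyfit(q[:,0],q[:,2],1))
E
```

```text
hub 494 ((498.5613098144531, -257.0046081542969), (24.971431732177734, 25.399982452392578), 13.330638885498047) tilt,z [4.0000e-03 9.0000e-03 4.5455e+01]
disc 1926 ((498.727783203125, -256.6291809082031), (62.533607482910156, 62.51984786987305), 12.298760414123535) tilt,z [1.000e-03 1.000e-03 1.847e+01]
ring 751 ((485.4669494628906, -337.5581359863281), (38.615535736083984, 38.576438903808594), 38.1400260925293) tilt,z [0.0000e+00 2.0000e-03 3.4261e+01]
rim 2906 ((494.70452880859375, -289.2716979980469), (168.49212646484375, 104.09085083007812), 83.39704132080078)
rim 11 ((501.2347106933594, -287.9261779785156), (8.923779487609863, 1.2818756103515625), 5.055155277252197)
rim 6 ((520.1304321289062, -279.69757080078125), (5.0044097900390625, 0.22821259498596191), 44.018638610839844)
stick {'c': (484.4, 223.1), 'size': (99.5, 19.3), 'ang': 2.2, 'z': 59.6, 'n': 733, 'mean': [483.6, 222.7]}
cube {'c': (665.6, 62.5), 'size': (40.9, 39.7), 'ang': 11.2, 'z': 39.7, 'n': 549, 'mean': [665.5, 62.5]}
short {'c': (425.1, -57.5), 'size': (54.8, 18.1), 'ang': 13.0, 'z': 18.1, 'n': 365, 'mean': [424.9, -57.4]}
tab 311 [394.02268729 316.04684502  70.39238843] [-2.87143639e-02  8.04941816e+01]
```

View pics/tf.png

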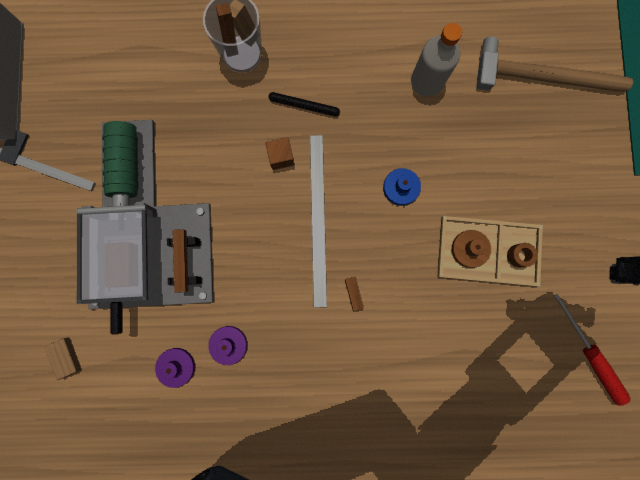

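The final view shows everything in place:
- block under the closed guard, about (120,258)
- stick on both rests (180,261)
- wheel (472,249) and ring (523,256) in their pockets
- cube and short stick unmoved

Handing in.

```bash
python3 -c "
from h import *
print(order.sign_off())"
```

```text
the job is handed in; nothing more can be done
None
```

Both kits are made up and the job is handed in. My last measurements had the block in the nest with the guard closed, the stick on both rests, and the wheel and ring flat in their pockets. The cube and short stick had not moved, but the sign-off returned no verdict.

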